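Crank the engine round to its timing pointer

TASK

Two engine bottom halves lie on the bench, each with a handwheel on top. On the one that has a timing pointer fixed at the edge of its degree disc, crank the handwheel round by its upright handle, in one grip or several, until the handle stands in line with the pointer, then let go. Leave the handwheel of the other engine as it is.

Things in the scene. Friction and masses are not known exactly. Their poses are not given: they have to be found in the camera images.
- engine_handle (a point): Centre, 170 mm above the bench, of the crank handle to move: black upright grip, 26 mm thick (20 at its top), 60 mm tall, top at 200 mm, standing on a steel handwheel's rim (top at 137 mm), 70 mm from the wheel's axis. It spins freely on its pin, so the tool may keep one heading. Wheel: vertical axis, turns either way without stops, drag about 4 N at the handle, stays where left.
- engine_hub (a point): Point on that handwheel's vertical axis, 170 mm above the bench. Fixed. The steel hub below is 40 mm thick, its top at 148 mm; the rim is 158 mm across; under it a flat aluminium degree disc, 192 mm across, with black ticks. The engine is a round aluminium crankcase, 216 mm across, with a finned barrel on one side.
- mark (a point): Where the handle's centre belongs: 70 mm from the wheel's axis towards the timing pointer, 170 mm above the bench (empty air over the rim). The pointer is a dark steel bracket, 28 mm wide, with a pointed tip, fixed at the crankcase's edge: tip 84 mm and back 128 mm from the axis, top (a bolt head) at 131 mm, lower than the rim's top.
- spare_handle (a point): Centre, 170 mm above the bench, of the same kind of handle on the other engine, which is alike but has no pointer. Not to be moved.

How it is judged:
At the end, for the whole second after the job is handed in: The handle stands in line with the pointer: its centre within 16 mm (13 degrees round the wheel) of the mark, and stays there (horizontal distance between engine_handle and mark below 0.016 m); the robot touches nothing.
It fails at once if the other engine's handwheel is turned (its handle moves more than 20 mm) (distance of spare_handle from where it was at the start of the episode above 0.02 m).
It also fails if it takes over 38 s, if anything falls off the work surface, if the arm or the gripper's body presses on something with over 40 N, if the wrist force passes 120 N, or if a joint passes its speed limit or range.

ROBOT

A 6-joint arm with a two-finger parallel gripper is mounted at the origin on the work surface. World frame = base frame: x ahead of the robot, y to its left, z up, the work surface at z = 0. Lengths are in m, angles in rad, forces in N, time in s.
With the tool pointing down it reaches from about 0.275 to 0.825 m from the base axis. Payload 4.9 kg.
Tool frame: the origin (TCP) lies midway between the tips of the shut fingers; the grasp point (between the pads) lies 19 mm behind it (grip_point_offset is the distance from the TCP to the grasp point, in m); z points along the fingers, x is the direction in which the jaws open and shut, and the axes are right-handed (so a half turn about z gives the same grasp; the last joint's range is limited). The gripper opens to 85 mm and grips with 20 to 120 N. Pads are 22 mm wide; open, the fingers measure 114 mm over their backs; the gripper's body (76 mm by 85 mm) begins 54 mm behind the grasp point. The pads swing forward as they close: fully open they stand 13 mm farther back than shut.
Start: joints at [1.175, 0.326, -0.193, 1.052, 0, 1.437], TCP at [0.142, 0.531, 0.231] pointing down, gripper open.
Joint ranges: [-2.65, 2.65], [-0.97, 1.79], [-1.3, 1.35], [-1.93, 2.1], [-1.47, 1.37], [-3.14, 3.14]. Speed limits (rad/s): [2.57, 2.57, 3.14, 3.14, 3.14, 3.14].

INTERFACE

Orientations are given as a rotation vector (axis times angle).
In Python, from cell import * gives the robot as it stands. Calls block until the motion is done:
- movep(position, orientation): joint-space move of the TCP to a pose.
- move_l(position, velocity=0.15, rot=None, until_force=None): straight line of the TCP; rot=None keeps the orientation; velocity is the mean speed in m/s. With until_force (N) it stops when the force on the tool has changed by that much, and returns True; else False.
- set_joints(angles): joint-space move.
- let_go() and grab(newtons=None): open the fingers fully, or close them until they stop; newtons is the grip in N (None keeps the last).
- sleep(seconds).
- ik(position, orientation): joint angles nearest the present ones, or None.
- get_state(): the state.
- grab_frame(name): name is "scene" or "top" or "wrist"; returns a dict with "img" (400x640x3 uint8, red, green, blue), "fx", "fy", "cx", "cy" (pixels), "cam_to_world" (4x4, takes a point from camera to world coordinates); the wrist camera has in their place "T_tool_cam" (4x4, takes a point from camera to tool coordinates, whose origin is the TCP and whose axes are the tool frame's). Camera axes: x right, y down, z forward; pixel columns grow to the right and rows downward; lengths in m; the calibration is good to about 2 mm. The wrist camera is an equidistant fisheye: a pixel r from the principal point sees the ray r / f radians off the axis. A picture is of the moment at which its call begins: read the wrist's pose just before it. There is no depth.
A pose or a line that the arm cannot do raises MotionError and nothing moves.
- sign_off(): hands the job in, once; it reports no verdict.
Trained networks look in the newest picture that a camera, given by its name, has taken for a name from the list of things; names that differ only in an ending like _2 or _b are one class to them, and where a whole thing is asked for, a point or a joint stands for the part that bears it (a point fixed in the world has none). Each returns a list of dicts, best first, with "score" (0 to 1); they miss things now and then, are a little off and sometimes report something else, mostly with a low value. They report only what shows in the picture. A call takes as long as a camera call.
- spot_in(camera, name): "centre" ([column, row] in pixels, amid what is visible of it).
- silhouettes(camera, name): "mask" (400x640 bool, what is visible of it) and "centre" ([column, row] in pixels, amid what is visible of it).
- tip_of(camera, name): "centre" ([column, row] in pixels: a listed point, or the origin of a listed thing).
The state is a dict: "clock": time; "q": joint angles; "joint_velocities": joint speeds; "tau": joint torques, N m; "position": TCP position; "eef_rot": TCP orientation; "contact_force": force on the tool from outside, world axes, zero at the start; "wrist_torque": the same for the moment, N m; "finger_gap": opening from 0.0 (shut) to 1.0 (fully open).
Only numpy, scipy, OpenCV 4.12 (cv2) and the standard library are available. Lean on these libraries where they do the work, as an engineer would, in place of code of your own. Each camera call takes 0.05 s, during which the arm holds its last target. There are 200 camera calls.

## Working session

There is one attempt and no reset: what is moved stays moved. The work goes in short steps, each a Python script; the robot and the scene stay as the last script left them, time stands still between calls to the robot, and variables do not carry over. Pictures are saved under pics/ and viewed, about 8 in all and at most 12, crops included, and the job is handed in when it is done.

```bash
mkdir -p pics
cat > h.py <<'E'
from cell import *
import numpy as np, cv2
def save(f,n): cv2.imwrite('pics/'+n, cv2.cvtColor(f['img'],cv2.COLOR_RGB2BGR))
def ray(f,px):
    T=np.array(f['cam_to_world']); d=np.array([(px[0]-f['cx'])/f['fx'],(px[1]-f['cy'])/f['fy'],1.])
    return T[:3,3],T[:3,:3]@d
def at_z(f,px,z):
    o,d=ray(f,px); return o+d*(z-o[2])/d[2]
def proj(f,p):
    T=np.array(f['cam_to_world']); c=T[:3,:3].T@(np.array(p)-T[:3,3]); return [f['cx']+f['fx']*c[0]/c[2],f['cy']+f['fy']*c[1]/c[2]]
E
python3 - <<'E'
from h import *
F={}
for c in ['top','scene']:
    f=grab_frame(c); save(f,c+'0.png')
    print(c,np.round(f['cam_to_world'],3).tolist(),f['fx'])
    for n in ['engine_handle','engine_hub','mark','spare_handle']:
        for r in tip_of(c,n)[:3]: print(c,n,np.round(r['centre'],1),round(r['score'],2),np.round(at_z(f,r['centre'],.17),3))
s=get_state();print(s['clock'],s['position'],s['eef_rot'],s['finger_gap'])
E
```

```text
top [[0.025, -0.99, 0.136, 0.45], [-0.999, -0.02, 0.036, -0.017], [-0.033, -0.137, -0.99, 1.069], [0.0, 0.0, 0.0, 1.0]] 481.6191441838288
top engine_handle [443.  275.1] 0.62 [ 0.438 -0.202  0.17 ]
top engine_hub [451.4 234.5] 0.85 [ 0.513 -0.218  0.17 ]
top mark [449.  200.2] 0.6 [ 0.577 -0.214  0.17 ]
top spare_handle [208.5 243.5] 0.49 [0.486 0.234 0.17 ]
scene [[-0.827, 0.431, -0.361, 0.86], [0.562, 0.648, -0.514, 0.402], [0.012, -0.628, -0.778, 0.806], [0.0, 0.0, 0.0, 1.0]] 410.9837438288026
scene engine_handle [320.7 119.2] 0.51 [ 0.44  -0.213  0.17 ]
scene engine_hub [291.8 129.4] 0.94 [ 0.515 -0.22   0.17 ]
scene spare_handle [450.3 272. ] 0.62 [0.477 0.244 0.17 ]
0.5 [0.14232583 0.53124543 0.23123633] [ 2.49237593e+00  1.91243689e+00 -1.53698016e-04] 1.00290695021399
```

View pics/top0.png

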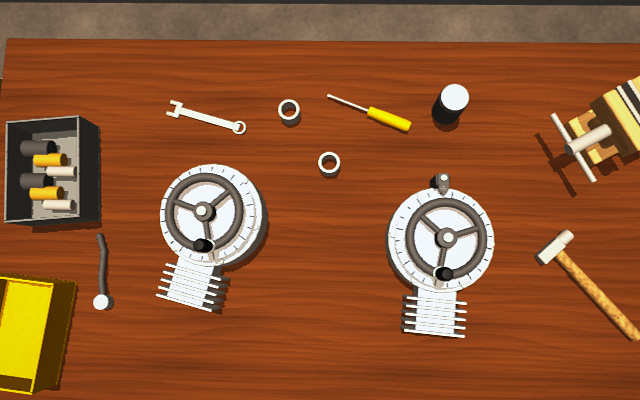

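View pics/scene0.png

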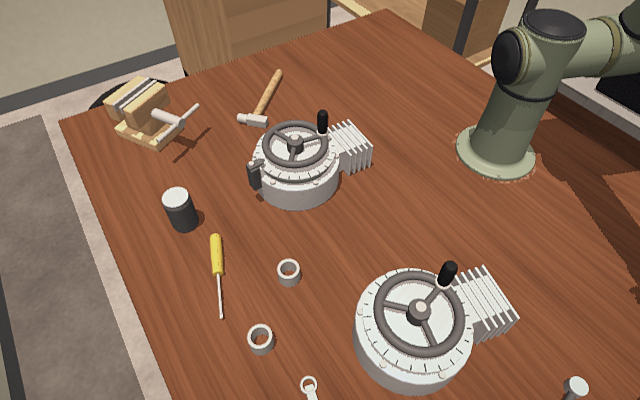

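The top picture shows the pointer engine on the right: hub (448,237), pointer (443,180), handle (444,273). The spare engine is on the left. The scene view agrees, with the pointer at (255,175). I'll take a closer look with the wrist camera over the hub.

```bash
cat >> h.py <<'E'
from scipy.spatial.transform import Rotation as Ro
def down(psi): # jaw axis at heading psi
    c,s=np.cos(psi),np.sin(psi)
    return Ro.from_matrix(np.array([[c,s,0],[s,-c,0],[0,0,-1.]]).T).as_rotvec()
def wrist():
    s=get_state(); f=grab_frame('wrist'); T=np.eye(4); T[:3,:3]=Ro.from_rotvec(s['eef_rot']).as_matrix(); T[:3,3]=s['position']
    f['W']=T@np.array(f['T_tool_cam']); return f
def wz(f,px,z):
    u=np.array([px[0]-f['cx'],px[1]-f['cy']]); r=np.hypot(*u); th=r/f['fx']
    d=np.r_[np.sin(th)*u/max(r,1e-9),np.cos(th)]; d=f['W'][:3,:3]@d; o=f['W'][:3,3]; return o+d*(z-o[2])/d[2]
E
python3 - <<'E'
from h import *
f=grab_frame('top')
print('hub',at_z(f,(448,237),.148),'bolt',at_z(f,(442.5,178),.131),'tip',at_z(f,(444,190),.125),'hand top',at_z(f,(444,274),.2))
s=get_state()
best=None
for psi in [np.pi/2,-np.pi/2,0]:
    q=ik([.51,-.218,.36],down(psi)); print(psi,q)
movep([.49,-.218,.38],down(-np.pi/2))
f=wrist(); save(f,'w1.png'); print(f['W'][:3,3])
for n in ['engine_handle','engine_hub','mark']:
    for r in tip_of('wrist',n)[:2]: print(n,np.round(r['centre'],1),round(r['score'],2),np.round(wz(f,r['centre'],.17),4))
s=get_state();print(s['clock'],s['q'])
E
```

```text
hub [ 0.50976848 -0.21628098  0.148     ] bolt [ 0.62634838 -0.21033358  0.131     ] tip [ 0.60352509 -0.21431386  0.125     ] hand top [ 0.44082521 -0.19738778  0.2       ]
1.5707963267948966 [-0.5370364   0.28746288  0.07902555  1.36235899  0.         -0.5370364 ]
-1.5707963267948966 [-0.5370364   0.28746288  0.07902555  1.36235899  0.          2.60455625]
0 [-0.5370364   0.28746288  0.07902555  1.36235899  0.          1.03375992]
[ 0.5577238  -0.21633703  0.52381647]
engine_handle [311.4 214. ] 0.56 [ 0.44   -0.2053  0.17  ]
engine_hub [324.6 159.9] 0.8 [ 0.5056 -0.2208  0.17  ]
mark [318.5  93.4] 0.76 [ 0.5819 -0.2137  0.17  ]
3.7 [-5.55374609e-01  2.49662948e-01  7.78173197e-02  1.39908342e+00
  3.56711786e-05  2.58525722e+00]
```

View pics/w1.png

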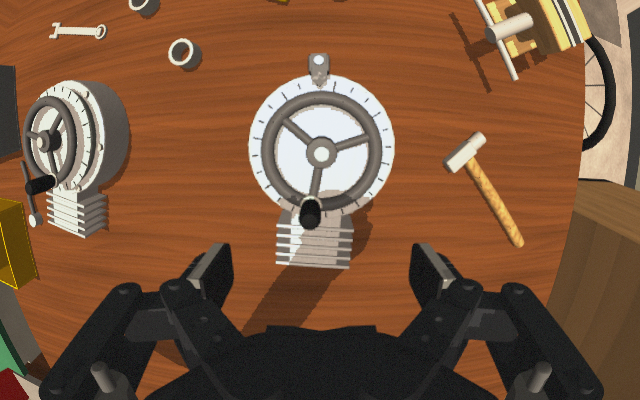

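The wrist view shows the hub at (321,153), pointer bolt at (319,61), pointer tip at about (318,87), and the black handle's upper end at (310,214). Next I compute the geometry and grip.

Run:
```python
from h import *
f=wrist()
hub=wz(f,(321,153.5),.148); bolt=wz(f,(318.8,61),.131); tip=wz(f,(318.3,87),.125); ht=wz(f,(310.5,217),.2)
print(hub,bolt,tip,ht)
for p in (bolt,tip): print(np.degrees(np.arctan2(p[1]-hub[1],p[0]-hub[0])),np.hypot(*(p-hub)[:2]))
# look closer at the handle
movep([.42,-.204,.30],down(-np.pi/2))
f=wrist(); save(f,'w2.png')
for n in ['engine_handle','engine_hub','mark']:
    for r in tip_of('wrist',n)[:2]: print(n,np.round(r['centre'],1),round(r['score'],2),np.round(wz(f,r['centre'],.17),4))
print(get_state()['clock'])
```

```text
[ 0.51015844 -0.21700276  0.148     ] [ 0.62629074 -0.21402369  0.131     ] [ 0.5932511 -0.2134229  0.125    ] [ 0.4464261  -0.20549995  0.2       ]
1.4694533701921166 0.11617050301230324
2.4669365059682224 0.08316974240570793
engine_handle [322.6 166.2] 0.94 [ 0.4413 -0.2049  0.17  ]
engine_hub [337.4  93. ] 0.63 [ 0.5067 -0.2177  0.17  ]
mark [333.6  14.9] 0.54 [ 0.579  -0.2144  0.17  ]
4.4583
```

View pics/w2.png

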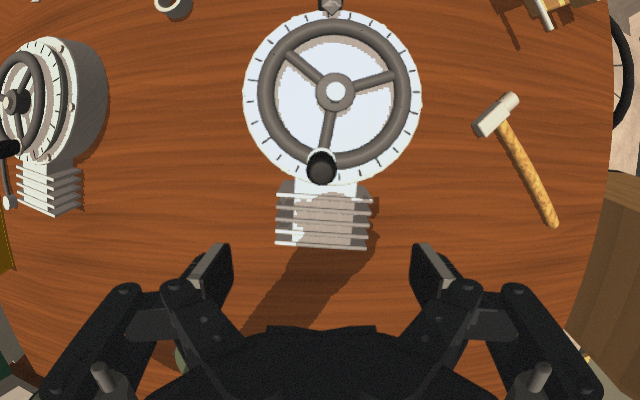

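Handle at (0.4405,-0.205), hub at (0.5095,-0.217), pointer bearing about 2°. The picture agrees: handle at (321,166), hub at (335,92). Now grip and crank from 170° down to 2°.

Run:
```python
from h import *
R=down(-np.pi/2); hub=np.array([.5095,-.2173]); r=.070; z=.154
a0=np.arctan2(-.205-hub[1],.4405-hub[0]); a1=np.radians(2)
movep([.4405,-.205,.23],R)
print(move_l([.4405,-.205,z],velocity=.12,until_force=15))
grab(40); s=get_state(); print(s['clock'],s['finger_gap'],s['contact_force'])
N=14
for i,a in enumerate(np.linspace(a0,a1,N+1)[1:]):
    move_l([hub[0]+r*np.cos(a),hub[1]+r*np.sin(a),z],velocity=.06)
    s=get_state()
    if i%2: print(round(np.degrees(a)),np.round(s['contact_force'],1),round(s['finger_gap'],3),np.round(s['position'],4))
    if np.linalg.norm(s['contact_force'])>50: print('STOP');break
f=wrist(); save(f,'w3.png'); print(get_state()['clock'])
f=grab_frame('scene'); save(f,'s3.png')
```

```text
False
6.2083 0.2930836334351871 [-0.56463797  0.94607343  4.27540386]
146 [-1.3  0.5  5.9] 0.289 [ 0.4519 -0.1779  0.1543]
122 [-0.4  1.   5.9] 0.289 [ 0.4731 -0.1578  0.1543]
98 [ 0.4 -0.7  4.2] 0.291 [ 0.5007 -0.1482  0.1544]
74 [-0.4 -2.1  4.4] 0.294 [ 0.5295 -0.1506  0.1543]
50 [-0.9 -2.   4.6] 0.293 [ 0.555  -0.1645  0.1544]
26 [-0.9 -1.9  5.6] 0.291 [ 0.5726 -0.1873  0.1544]
2 [-0.7 -0.5  6.3] 0.291 [ 0.5794 -0.2154  0.1544]
11.7417
```

View pics/s3.png

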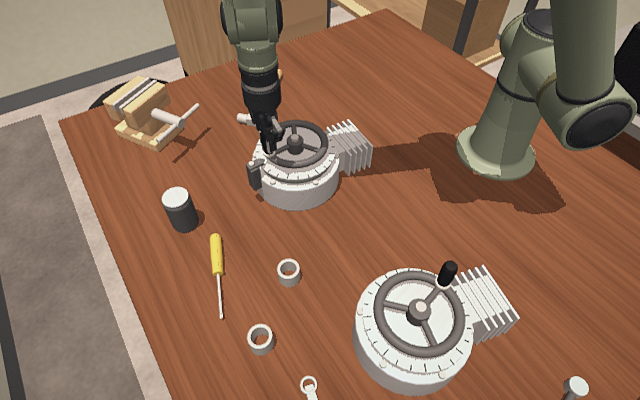

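The scene view shows the gripper holding the handle at (268,140), right beside the pointer at (255,172). The spare handle is unchanged at (448,272). Now release, rise and check.

Run:
```python
from h import *
let_go(); p=np.array(get_state()['position'])
move_l(p+[0,0,.1],velocity=.12)
movep([.50,-.216,.34],down(-np.pi/2))
f=wrist(); save(f,'w4.png')
for n in ['engine_handle','engine_hub','mark']:
    for r in tip_of('wrist',n)[:2]: print(n,np.round(r['centre'],1),round(r['score'],2),np.round(wz(f,r['centre'],.17),4))
s=get_state(); print(s['clock'],s['contact_force'])
```

```text
engine_handle [321.5 104.6] 0.79 [ 0.5778 -0.2161  0.17  ]
engine_hub [321.2 172.4] 0.63 [ 0.5085 -0.2158  0.17  ]
14.1333 [-0.32498316 -0.33249845 -0.45672361]
```

View pics/w4.png

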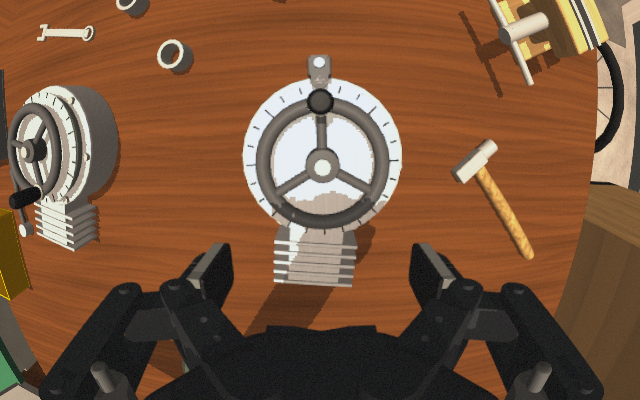

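The handle (320,101) stands in line between the hub (322,167) and the pointer (319,65), and the gripper is clear.

```bash
python3 -c "
from cell import *
sign_off()"
```

```text
the job is handed in; nothing more can be done
```

The handwheel on the engine with the pointer now has its handle in line with the pointer. I gripped the handle once at 40 N and cranked it about 168° round. Then I let go, rose clear and handed the job in at about 14 s on the robot's clock.

- **Handle position:** the last wrist picture puts the handle at (0.578, -0.216). The mark was measured at about (0.579, -0.214) to (0.582, -0.214), so the error is roughly 2 to 5 mm against the 16 mm allowed.
- **Mark check:** the network did not report the mark in the last picture. That comparison uses its earlier reports, but the pointer in the picture lines up with the handle.
- **Forces:** the readings I took stayed at about 6 N while cranking, and near zero after release.
- **Other engine:** the robot did not go near the spare handwheel. Its handle looked unchanged in the scene picture taken after the cranking.

No checks failed. The hand-in reports no verdict.

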